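Close up the socket case

TASK

Pack away the open socket-set case: with your fingertips push the upright orange bit rack over until it lies flat down in its bay, then swing the blue lid over from behind and press it fully shut without slamming it. Do not pick anything up, leave the case where it stands, and leave the tools in its tray and the things around it undisturbed.

Things in the scene. Friction and masses are not known exactly. Their poses are not given: they have to be found in the camera images.
- case: Socket-set case, 3.6 kg, loose on rubber feet (pushes under 12 N do not slide it). Black base 210 (its x) x 310 (y) x 55 mm high, walls 5 mm; a carrying handle reaches 28 mm out of its front, 30 mm up. Origin: centre of the underside, on the bench; z up, x from the front (handle) to the back (lid hinge). Behind case x 22 mm: insert with sockets up to 60 mm high; bars up to 32 mm high lie beside the rack's bay. Catches may stay undone.
- rack (a joint): Bit rack's angle, rad: 0 = flat in its bay (a stop), 1.57 = upright, at most 1.85; starts near upright. Stiff hinge: it stays where it is left; 1 to 3 N at the free edge move it. Orange plate 140 mm long (case y), 90 mm from hinge to free edge, 6 mm thick. It folds away from the case's front, towards the lid's side.
- rack_hinge (a point): Middle of the rack's hinge line: case x -82 mm, 36 mm above the bench, at the front of the bay. At angle a the free edge lies 90 mm away along (cos a in case x, sin a up).
- rack_edge (a point): Middle of the rack's free edge, on the face with the bits. Upright, that face looks to the case's front; it carries black rails and driver bits, 9 mm proud, out to 60 mm from the hinge; the outer 30 mm is a plain strip for the fingers. Folded, this face looks up, the strip 39 mm above the bench.
- lid (a joint): Lid's angle, rad: 0 = shut on the base's rim (a stop), 1.57 = upright, at most 2.0; starts open, leaning back past upright. Friction hinge: it stays where it is left and does not fall; 3 to 6 N near the free edge move it. Blue shell 210 mm from hinge to free edge, 310 mm long (case y), 30 mm deep.
- lid_hinge (a point): Middle of the lid's hinge line on the back rim: case x +105 mm, 55 mm above the bench. At angle a the free edge lies 210 mm away along (-cos a in case x, sin a up); the flat outer face lies 30 mm from that plane, on the side (sin a in case x, cos a up): it looks to the back when open, up when shut (85 mm above the bench).
- lid_edge (a point): Middle of the lid's free edge, on the outer face.
- socket_a: Steel socket, 27 mm across, 36 mm high, standing in a hole of the insert. Origin: centre of its underside. Bystander.
- socket_b: The same kind of socket in the next hole. Bystander.
- ratchet: Small ratchet handle, 125 mm long, lying in the insert's channel. Origin: under its middle, x towards the head. Bystander.
- screwdriver: Screwdriver with a red handle, 190 mm long, lying on the bench in front of the case. Bystander.
- spray_can: White and red spray can, 65 mm across, 184 mm high, standing beside the case's +y side. Origin: centre of its underside. Bystander.
- piston: Aluminium piston, 52 mm across, 50 mm high, on the bench. Origin: centre of its underside. Bystander.
- pulley: Aluminium pulley half with fan fins, 110 mm across, 36 mm high, on the bench. Origin: centre of its underside. Bystander.
- parts_dish: Round steel dish, 110 mm across, 35 mm high, on the bench. Origin: centre of its underside. Bystander.

How it is judged:
On the way, in this order (a step that is already met when the one before it is completed fails the run):
1. the bit rack lies flat in its bay (value of joint rack below 0.1 rad), for 0.2 s.
2. the lid is fully shut over it (value of joint lid below 0.035 rad), for 0.2 s.
At the end, for the whole second after the job is handed in: The bit rack lies flat in its bay (within 0.10 rad), the lid is shut over it (within 0.035 rad, about 7 mm at its free edge), and the case stands flat and still within 30 mm of where it started (value of joint rack below 0.1 rad and value of joint lid below 0.035 rad and distance of case from where it was at the start of the episode below 0.03 m and angle between case's own z axis and vertical below 0.05 rad and linear speed of case below 0.02 m/s); the robot touches nothing.
It fails at once if the lid is swung down while the rack still stands up (value of joint lid below 0.7 rad and value of joint rack above 0.35 rad).
It fails at once if the lid is slammed (comes down on the base faster than 2.5 rad/s) (value of joint lid below 0.3 rad and velocity of joint lid below -2.5 rad/s).
It fails at once if the case is lifted or pushed away from its place (distance of case from where it was at the start of the episode above 0.04 m or height (world z) of case above 0.012 m).
It fails at once if a tool is lifted out of the case's tray or shoved about in it (height (world z) of any of socket_a, socket_b, ratchet above 0.034 m or distance of any of socket_a, socket_b from where it was at the start of the episode above 0.05 m or distance of ratchet from where it was at the start of the episode above 0.06 m).
It fails at once if a thing on the bench is moved, lifted or knocked over (distance of any of screwdriver, spray_can, piston, pulley, parts_dish from where it was at the start of the episode above 0.03 m or angle between spray_can's own z axis and vertical above 0.5 rad).
It also fails if it takes over 58 s, if anything falls off the work surface, if the arm or the gripper's body presses on something with over 40 N, if the wrist force passes 120 N, or if a joint passes its speed limit or range.

ROBOT

A 7-joint arm with a two-finger parallel gripper is mounted at the origin on the work surface. World frame = base frame: x ahead of the robot, y to its left, z up, the work surface at z = 0. Lengths are in m, angles in rad, forces in N, time in s.
With the tool pointing down it reaches from about 0.4 to 0.85 m from the base axis. Payload 4.5 kg.
Tool frame: the origin (TCP) lies midway between the tips of the shut fingers; the grasp point (between the pads) lies 19 mm behind it; y points along the fingers, z is the direction in which the jaws open and shut, and the axes are right-handed (so a half turn about y gives the same grasp; the last joint's range is limited). The gripper opens to 88 mm and grips with 3 to 60 N. Pads are 18 mm wide; open, the fingers measure 123 mm over their backs; the gripper's body (75 mm by 187 mm) begins 45 mm behind the grasp point.
Start: joints at [-1.236, 0.689, -0.195, 1.565, 0.157, 0.902, -0.215], TCP at [0.185, 0.597, 0.239] pointing down, gripper open.
Joint ranges: [-3.01, 3.01], [-0.46, 2.08], [-1.47, 1.51], [0.13, 2.56], [-1, 4.14], [0.04, 2.09], [-2.66, 2.66]. Speed limits (rad/s): [2.57, 2.57, 3.14, 3.14, 3.14, 3.14, 3.14].

INTERFACE

Orientations are given as a unit quaternion [x, y, z, w].
In Python, from plant import r, snapshot, get_calibration, job, boxes_of gives the robot as it stands. The module is installed in compiled form; this text tells all that it offers.
- The arm moves only by the shell command python3 -m handwheel 'ROWS' [OPENING] [FORCE]. ROWS is JSON, a list that holds one entry, the list of rows, each a list of 6 numbers: the shift along the tool's x, y, z as a fraction of full scale, then the turn, a rotation vector about the tool's x, y, z as a fraction of full scale. In form: [[[x, y, z, wx, wy, wz], ...]]. A call has 1 to 12 rows; each row is the pose to reach, as a shift and turn from the pose commanded when the call began, along the tool's axes at that moment, turning the shorter way round; what a row does not reach only later rows make up. Full scale, the value 1, is 100 cm for a shift and 180 degrees for a turn. A row lasts 1/12 s, in which the tool goes at most 41.7 mm and 7.16 degrees, less where a joint would pass 70% of its speed; a pose out of reach is approached as far as the arm can. A call with a number of a shift or a turn outside -1 to 1 is refused whole. A call with a gripper value outside its range is refused whole. OPENING is the opening, from -1 (shut) to 1 (fully open), set as the call begins (- or left out, the last holds). The fingers move at their own pace and stop on an object; FORCE is the grip in N (left out, the last holds). Time passes only in rows, so rows that repeat a pose let the fingers close. It gives the time, the measured TCP pose, the force and the opening at its end, in the units of the state.
- r.get_state(): the state, without advancing time (a new reading comes with each control period).
- snapshot(name): name is "scene" or "top"; returns the picture (384x512x3 uint8, red, green, blue); there is no depth.
- get_calibration(name): a dict with "fx", "fy", "cx", "cy" (pixels), "T" (4x4, takes a point from camera to world coordinates). Camera axes: x right, y down, z forward; pixel columns grow to the right and rows downward; lengths in m; the calibration is good to about 2 mm. A picture is of the moment at which its call begins. get_calibration takes no time and is no camera call.
- job.finish_job(): hands the job in, once; it reports no verdict.
Trained networks look in the newest picture that a camera, given by its name, has taken for a name from the list of things; names that differ only in an ending like _2 or _b are one class to them, and where a whole thing is asked for, a point or a joint stands for the part that bears it (a point fixed in the world has none). Each returns a list of dicts, best first, with "confidence" (0 to 1); they miss things now and then, are a little off and sometimes report something else, mostly with a low value. They report only what shows in the picture. A call takes as long as a camera call.
- boxes_of(thing, camera): "bbox" ([left, top, right, bottom] in pixels, round what is visible of it).
The state is a dict: "clock": time; "q": joint angles; "qd": joint speeds; "joint_torque": joint torques, N m; "tool_pos": TCP position; "eef_rot": TCP orientation; "contact_force": force on the tool from outside, world axes, zero at the start; "moment": the same for the moment, N m; "opening": opening from 0.0 (shut) to 1.0 (fully open).
Only numpy, scipy, OpenCV 4.12 (cv2) and the standard library are available. Lean on these libraries where they do the work, as an engineer would, in place of code of your own. Each camera call takes 0.05 s, during which the arm holds its last target. There are 200 camera calls.

## Working session

There is one attempt and no reset: what is moved stays moved. The work goes in short steps, Python scripts to look and compute and a shell command to move; the robot and the scene stay as the last step left them, time stands still between calls to the robot, and variables do not carry over. Pictures are saved under pics/ and viewed, about 8 in all and at most 12, crops included, and the job is handed in when it is done.

```bash
mkdir -p pics; python3 - <<'E'
from plant import r,snapshot,get_calibration,boxes_of
import cv2,json
s=r.get_state(); print({k:s[k] for k in("clock","tool_pos","eef_rot","opening","q")})
for c in("scene","top"):
    im=snapshot(c); cv2.imwrite(f"pics/{c}0.png",cv2.resize(im[:,:,::-1],(800,600),interpolation=cv2.INTER_CUBIC))
    print(c,get_calibration(c))
    for t in("case","rack","lid","spray_can","screwdriver"): print(t,[(b["bbox"],round(b["confidence"],2)) for b in boxes_of(t,c)[:2]])
E
```

```text
{'clock': 0.0, 'tool_pos': array([0.18505861, 0.5963325 , 0.2379306 ]), 'eef_rot': array([ 0.69975975, -0.10598135,  0.10589132, -0.69849214]), 'opening': 1.004503696360628, 'q': array([-1.23618595,  0.68996913, -0.194497  ,  1.56630002,  0.15729996,
        0.90251091, -0.21512116])}
scene {'fx': 364.5270322870552, 'fy': 364.5270322870552, 'cx': 254.48126465959953, 'cy': 190.15484883256613, 'T': array([[-0.8775389 ,  0.32051432, -0.35664555,  1.05550069],
       [ 0.47950236,  0.58389756, -0.65508864,  0.94329251],
       [-0.00172082, -0.74587814, -0.6660802 ,  1.0260433 ],
       [ 0.        ,  0.        ,  0.        ,  1.        ]])}
case [([232.2, 139.6, 334.6, 252.8], 0.93)]
rack [([272.2, 208.8, 313.4, 235.8], 0.77)]
lid [([230.8, 140.2, 315.1, 201.4], 0.97)]
spray_can [([273.8, 214.6, 314.2, 236.5], 0.72)]
screwdriver [([272.9, 249.0, 322.5, 269.0], 0.65)]
top {'fx': 482.69545694222023, 'fy': 482.69545694222023, 'cx': 261.24090141882647, 'cy': 191.40081223560514, 'T': array([[-2.63142097e-02, -9.97174685e-01,  7.03577282e-02,
         4.51027199e-01],
       [-9.99653721e-01,  2.62503597e-02, -1.83211582e-03,
        -1.09680902e-03],
       [-1.99761514e-05, -7.03815755e-02, -9.97520142e-01,
         1.60957194e+00],
       [ 0.00000000e+00,  0.00000000e+00,  0.00000000e+00,
         1.00000000e+00]])}
case [([173.9, 161.2, 274.2, 279.7], 0.71)]
rack [([181.5, 188.0, 194.5, 230.1], 0.81)]
lid [([235.4, 163.9, 274.8, 276.2], 0.62), ([179.0, 186.7, 194.9, 232.7], 0.47)]
spray_can [([209.5, 132.3, 234.2, 160.8], 0.89)]
screwdriver [([148.7, 169.1, 171.7, 226.5], 0.55)]
```

View pics/scene0.png

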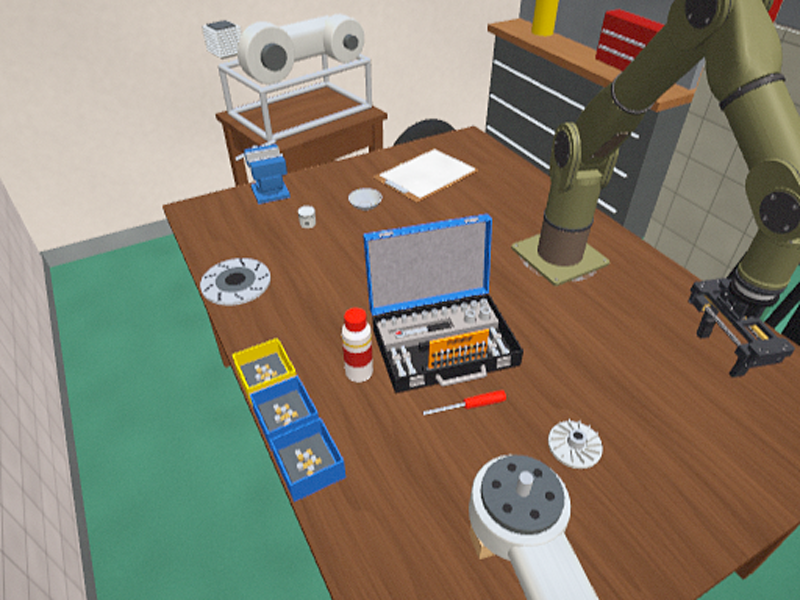

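View pics/top0.png

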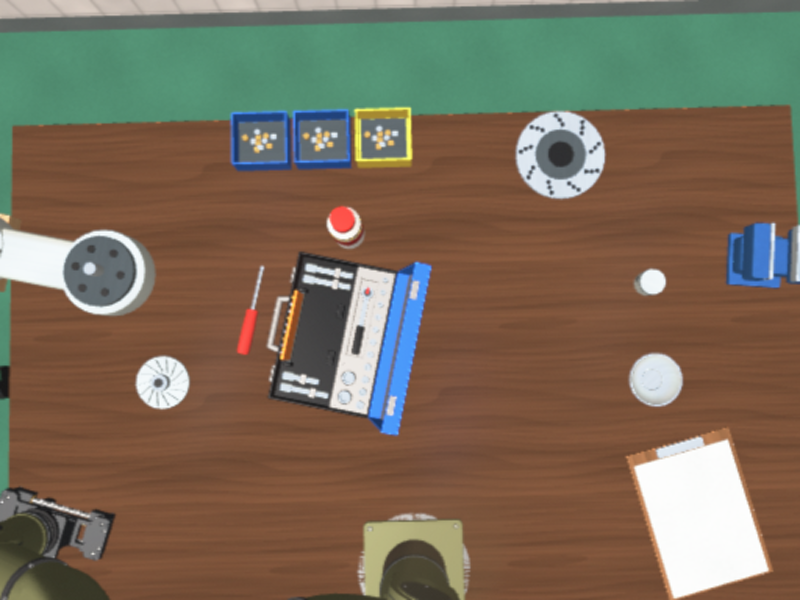

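The scene view shows the case with the open lid (365-520, 215-390), the upright orange rack at (460,350), the can to its left and the screwdriver in front. In the top view the case's front faces left (+y world), the lid is on the right and the robot base is below. Next is an enlarged crop to pick corners.

```bash
python3 - <<'E'
import cv2,numpy as np
from plant import snapshot
a=snapshot("top")[150:290,160:290,::-1]; b=snapshot("scene")[130:270,220:350,::-1]
im=np.hstack([cv2.resize(x,None,fx=3.07,fy=4,interpolation=cv2.INTER_CUBIC) if 0 else cv2.resize(x,(390,420),interpolation=cv2.INTER_CUBIC) for x in(a,b)])
cv2.imwrite("pics/crop1.png",im)
E
```

```text
(no output)
```

View pics/crop1.png

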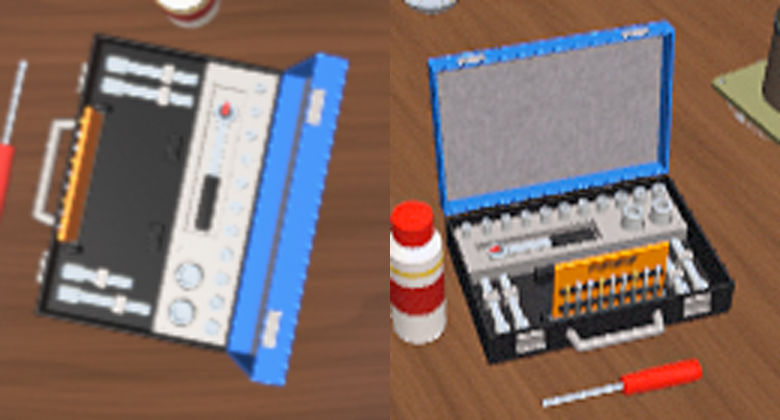

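```bash
cat > h.py <<'E'
import numpy as np
from plant import get_calibration
def proj(c,P):
    k=get_calibration(c);T=k["T"];p=(np.atleast_2d(P)-T[:3,3])@T[:3,:3]
    return np.c_[k["fx"]*p[:,0]/p[:,2]+k["cx"],k["fy"]*p[:,1]/p[:,2]+k["cy"]]
def c2w(pose,P):
    x,y,t=pose;P=np.atleast_2d(P);c,s=np.cos(t),np.sin(t)
    return np.c_[x+c*P[:,0]-s*P[:,1],y+s*P[:,0]+c*P[:,1],P[:,2]]
def lidp(a,y,r=.21,d=.03): return [.105-r*np.cos(a)+d*np.sin(a),y,.055+r*np.sin(a)+d*np.cos(a)]
def rackp(a,y,r=.09,d=0): return [-.082+r*np.cos(a)-d*np.sin(a),y,.036+r*np.sin(a)+d*np.cos(a)]
E
python3 - <<'E'
import numpy as np
from h import *
from scipy.optimize import least_squares
top=lambda u,v:(160+u/3,150+v/3); sc=lambda u,v:(220+(u-390)/3,130+v/3)
obs=[("top",lambda p:[-.105,.155,.055],top(97,35)),("top",lambda p:[-.105,-.155,.055],top(38,313)),
("top",lambda p:lidp(p[3],.155),top(349,57)),("top",lambda p:lidp(p[3],-.155),top(285,384)),
("scene",lambda p:[-.105,.155,0],sc(495,363)),("scene",lambda p:[-.105,.155,.055],sc(484,326)),("scene",lambda p:[-.105,-.155,.055],sc(734,282)),
("scene",lambda p:lidp(p[3],.155,d=0),sc(430,62)),("scene",lambda p:lidp(p[3],-.155,d=0),sc(672,27)),
("scene",lambda p:rackp(p[4],.07),sc(553,256)),("scene",lambda p:rackp(p[4],-.07),sc(668,240)),
("top",lambda p:rackp(p[4],.07,d=0),top(88,107)),("top",lambda p:rackp(p[4],-.07,d=0),top(60,240))]
def res(p): return np.array([proj(c,c2w(p[:3],f(p)))[0]-o for c,f,o in obs]).ravel()
s=least_squares(res,[.4,.13,-1.8,1.8,1.6],loss="soft_l1"); p=s.x
print(p.round(4)); print(res(p).reshape(-1,2).round(1))
for n,P in dict(rack_hinge=[-.082,0,.036],rack_edge=rackp(p[4],0),lid_edge=lidp(p[3],0),shut=lidp(0,0)).items(): print(n,c2w(p[:3],P).round(3))
from scipy.spatial.transform import Rotation as R
from plant import r
print(R.from_quat(r.get_state()["eef_rot"]).as_matrix().round(2))
E
```

```text
[ 0.4935  0.1479 -1.7931  1.7233  1.6101]
[[ 0.2 -1.4]
 [ 0.   0.3]
 [ 0.3  0.2]
 [ 0.1  0.2]
 [-2.4 -0. ]
 [ 1.2  2.2]
 [-0.  -1.2]
 [ 0.5  1.8]
 [ 0.7 -0.1]
 [ 0.5  2.5]
 [ 0.2 -0.2]
 [ 0.5 -0.5]
 [ 0.4 -0.1]]
rack_hinge [[0.512 0.228 0.036]]
rack_edge [[0.512 0.231 0.126]]
lid_edge [[ 0.457 -0.015  0.258]]
shut [[0.517 0.25  0.085]]
[[ 0.96  0.    0.3 ]
 [-0.3   0.    0.96]
 [-0.   -1.    0.  ]]
```

```bash
python3 -m handwheel '[[[0.013,0,-0.006,0,0.014,0],[0.042,0,-0.021,0,0.047,0],[0.076,0,-0.037,0,0.085,0],[0.109,0,-0.054,0,0.123,0],[0.143,0,-0.071,0,0.161,0],[0.176,0,-0.087,0,0.199,0],[0.21,0,-0.104,0,0.237,0],[0.244,0,-0.121,0,0.275,0],[0.277,0,-0.137,0,0.313,0],[0.311,0,-0.154,0,0.351,0],[0.336,0,-0.166,0,0.379,0],[0.353,0,-0.175,0,0.398,0]]]' -1 20
cat >> h.py <<'E'
POSE=(.4935,.1479,-1.7931)
def shifts(targets):
    "targets: case-frame xyz list -> tool-axis shifts from current pose, and remaining yaw (fraction, about tool y)"
    from plant import r
    from scipy.spatial.transform import Rotation as R
    s=r.get_state();M=R.from_quat(s["eef_rot"]).as_matrix()
    c=np.cos(POSE[2]);sn=np.sin(POSE[2])
    d=np.array([-sn,c,0.]); G=np.c_[np.cross([0,0,-1.],d),[0,0,-1.],d]
    rel=np.array([[c,-sn,0],[sn,c,0],[0,0,1]]).T@(np.array(s["tool_pos"])-[POSE[0],POSE[1],0])
    print("t",round(s["clock"],2),"tcp case",rel.round(4),"F",np.round(s["contact_force"],1),"q",np.round(s["q"],2))
    print("turn/180",(R.from_matrix(M.T@G).as_rotvec()/np.pi).round(4))
    print(((c2w(POSE,targets)-s["tool_pos"])@M).round(4))
E
python3 -c "
from h import *
shifts([[-.13,0,.2],[-.125,0,.112]])"
```

```text
clock: 1.7
tool_pos: [0.4736, 0.3209, 0.2391]
eef_rot: [-0.502, 0.497, -0.499, 0.502]
contact_force: [0.4, 0.2, 0.1]
opening: 0.116
t 1.7 tcp case [-0.1643 -0.0576  0.2391] F [0.4 0.2 0.1] q [-0.75  0.62  0.13  1.74 -0.1   0.79 -0.57]
turn/180 [-0.0007  0.0735  0.0004]
[[0.0465 0.0393 0.0481]
 [0.0513 0.1273 0.0468]]
```

```bash
python3 -m handwheel '[[[0.008,0.007,0.008,0,0.013,0],[0.023,0.02,0.024,0,0.037,0],[0.038,0.032,0.039,0,0.06,0],[0.046,0.045,0.048,0,0.0735,0],[0.048,0.065,0.048,0,0.0735,0],[0.049,0.085,0.047,0,0.0735,0],[0.05,0.105,0.047,0,0.0735,0],[0.051,0.12,0.047,0,0.0735,0],[0.051,0.127,0.047,0,0.0735,0],[0.051,0.127,0.047,0,0.0735,0],[0.051,0.127,0.047,0,0.0735,0]]]'
python3 -c "
from h import *
A=np.array([1.61,1.5,1.4,1.3,1.2,1.1,1.0,.9,.8,.7,.6,.5,.4,.3,.2,.1,0,-.04])
T=[rackp(a,0,r=.083-.009*max(0,a-.6),d=.003) for a in A]
T=[[t[0]-.009,0,t[2]] for t in T]
shifts(T)
import cv2; from plant import snapshot
a=snapshot('scene')[130:280,210:360,::-1]; cv2.imwrite('pics/c2.png',cv2.resize(a,(600,600),interpolation=cv2.INTER_CUBIC))"
```

```text
clock: 2.62
tool_pos: [0.5181, 0.2759, 0.1116]
eef_rot: [-0.445, 0.55, -0.55, 0.445]
contact_force: [0.3, 0.0, -0.2]
opening: 0.006
t 2.62 tcp case [-0.1303 -0.0042  0.1116] F [ 0.3  0.  -0.2] q [-0.64  0.82  0.13  1.8  -0.19  0.54 -0.6 ]
turn/180 [ 0.0002  0.0038 -0.0001]
[[0.0334 0.0018 0.0038]
 [0.0416 0.0006 0.0037]
 [0.0492 0.0003 0.0037]
 [0.0569 0.0008 0.0036]
 [0.0646 0.0021 0.0035]
 [0.0722 0.0042 0.0034]
 [0.0797 0.0071 0.0033]
 [0.0869 0.0108 0.0032]
 [0.0937 0.0152 0.0031]
 [0.1002 0.0203 0.0031]
 [0.1061 0.0262 0.003 ]
 [0.1107 0.0331 0.0029]
 [0.1146 0.0404 0.0029]
 [0.1177 0.0481 0.0029]
 [0.1201 0.0561 0.0029]
 [0.1216 0.0643 0.0028]
 [0.1223 0.0725 0.0028]
 [0.1224 0.0758 0.0028]]
```

View pics/c2.png

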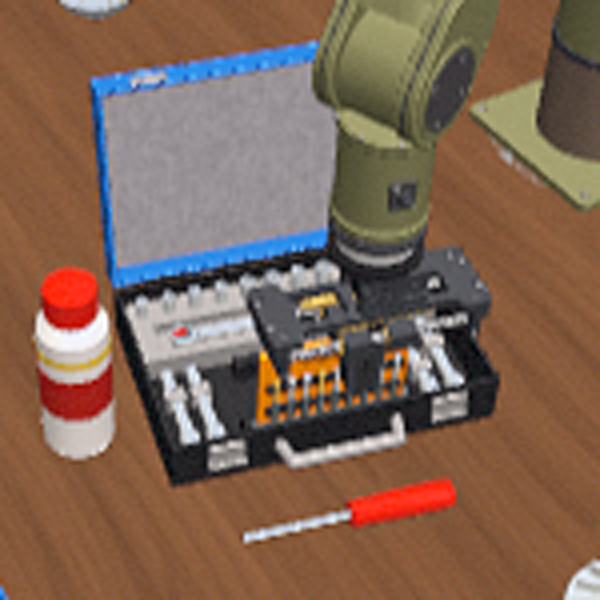

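The closed fingertips stand in front of the rack's strip and are clear of everything else. Now I push the rack along the arc.

```bash
python3 -m handwheel '[[[0.015,0.002,0.003,0,0.004,0],[0.03,0.002,0.004,0,0.004,0],[0.037,0.001,0.004,0,0.004,0],[0.042,0.001,0.004,0,0.004,0],[0.049,0,0.004,0,0.004,0],[0.057,0.001,0.004,0,0.004,0],[0.065,0.002,0.004,0,0.004,0],[0.072,0.004,0.003,0,0.004,0],[0.08,0.007,0.003,0,0.004,0],[0.087,0.011,0.003,0,0.004,0],[0.094,0.015,0.003,0,0.004,0]]]'
python3 -c "
from h import *
A=np.array([.8,.7,.6,.5,.4,.3,.2,.1,0,-.04])
T=[rackp(a,0,r=.084-.009*max(0,a-.6),d=.003) for a in A]
T=[[t[0]-.009,0,t[2]] for t in T]
shifts(T)"
```

```text
clock: 3.58
tool_pos: [0.5014, 0.1818, 0.0963]
eef_rot: [-0.441, 0.553, -0.553, 0.441]
contact_force: [0.5, 1.7, 0.1]
opening: 0.002
t 3.58 tcp case [-0.0348  0.0002  0.0963] F [0.5 1.7 0.1] q [-0.49  0.8   0.09  1.96 -0.17  0.39 -0.49]
turn/180 [ 0.0001 -0.0005  0.0001]
[[-0.0011 -0.0008 -0.0002]
 [ 0.0054  0.0044 -0.0002]
 [ 0.0114  0.0104 -0.0002]
 [ 0.0161  0.0174 -0.0002]
 [ 0.02    0.0248 -0.0002]
 [ 0.0231  0.0326 -0.0002]
 [ 0.0255  0.0406 -0.0001]
 [ 0.0271  0.0489 -0.0001]
 [ 0.0278  0.0573 -0.0001]
 [ 0.0278  0.0606 -0.0001]]
```

```bash
python3 -m handwheel '[[[0.006,0.004,0,0,0,0],[0.012,0.01,0,0,0,0],[0.017,0.017,0,0,0,0],[0.021,0.025,0,0,0,0],[0.024,0.033,0,0,0,0],[0.027,0.041,0,0,0,0],[0.028,0.049,0,0,0,0],[0.029,0.055,0,0,0,0],[0.029,0.058,0,0,0,0],[0.029,0.059,0,0,0,0],[0.029,0.059,0,0,0,0]]]'
python3 -c "
from h import *
shifts([[-.006,0,.039]])
import cv2; from plant import snapshot
a=snapshot('scene')[130:280,210:360,::-1];cv2.imwrite('pics/c3.png',cv2.resize(a,(600,600),interpolation=cv2.INTER_CUBIC))"
```

```text
clock: 4.5
tool_pos: [0.4949, 0.154, 0.0392]
eef_rot: [0.441, -0.553, 0.553, -0.441]
contact_force: [-3.5, -2.0, 19.6]
opening: 0.007
t 4.5 tcp case [-0.0063  0.      0.0392] F [-3.5 -2.  19.6] q [-0.42  0.89  0.05  2.02 -0.17  0.23 -0.45]
turn/180 [ 0.     -0.0005  0.    ]
[[ 0.0003  0.0002 -0.    ]]
```

View pics/c3.png

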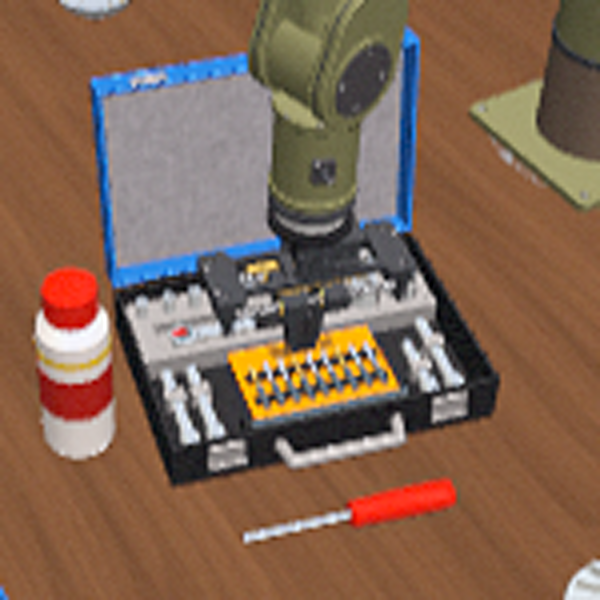

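Rack lies flat (tip at the 39 mm strip height, 19.6 N from the stop). Retracting upward.

```bash
python3 -m handwheel '[[[0,-0.01,0,0,0,0],[-0.005,-0.035,0,0,0,0],[-0.015,-0.07,0,0,0,0],[-0.025,-0.105,0,0,0,0],[-0.03,-0.14,0,0,0,0],[-0.03,-0.175,0,0,0,0],[-0.03,-0.21,0,0,0,0],[-0.03,-0.245,0,0,0,0],[-0.03,-0.27,0,0,0,0],[-0.03,-0.285,0,0,0,0],[-0.03,-0.285,0,0,0,0]]]'
python3 -c "
from h import *
shifts([[.23,.03,.325],[.215,.03,.225]])
import cv2; from plant import snapshot
for c,a in(('scene',snapshot('scene')[100:280,180:360]),('top',snapshot('top')[150:300,160:310])): cv2.imwrite(f'pics/d_{c}.png',cv2.resize(a[:,:,::-1],(400,400),interpolation=cv2.INTER_CUBIC))
cv2.imwrite('pics/d.png',np.hstack([cv2.imread('pics/d_scene.png'),cv2.imread('pics/d_top.png')]))"
```

```text
clock: 5.47
tool_pos: [0.5037, 0.1844, 0.3261]
eef_rot: [0.439, -0.552, 0.553, -0.444]
contact_force: [0.8, -0.2, 0.1]
opening: 0.005
t 5.47 tcp case [-0.0378  0.0019  0.3261] F [ 0.8 -0.2  0.1] q [-0.56  0.47  0.19  1.73 -0.11  0.94 -0.55]
turn/180 [-0.0018 -0.0004 -0.0014]
[[2.678e-01 1.000e-04 2.850e-02]
 [2.533e-01 1.001e-01 2.790e-02]]
```

View pics/d.png

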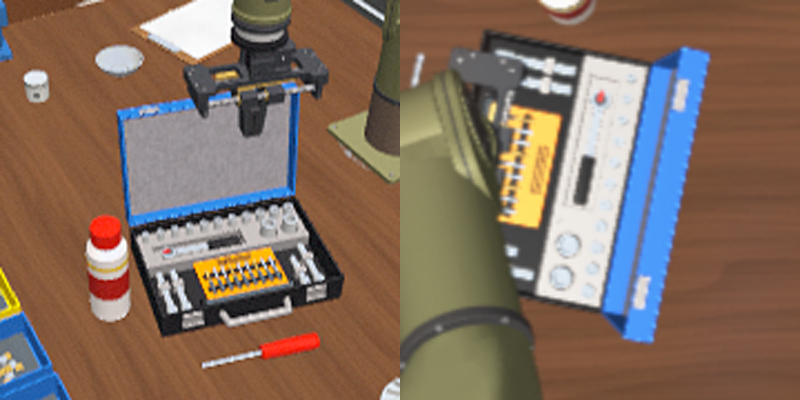

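```bash
python3 -m handwheel '[[[0.015,0,0.003,0,0,0],[0.045,0,0.007,0,0,0],[0.08,0,0.01,0,0,0],[0.115,0,0.014,0,0,0],[0.15,0,0.018,0,0,0],[0.185,0,0.022,0,0,0],[0.22,0,0.026,0,0,0],[0.245,0,0.028,0,0,0],[0.262,0,0.028,0,0,0],[0.268,0,0.028,0,0,0],[0.268,0,0.028,0,0,0],[0.268,0,0.028,0,0,0]]]'
python3 -c "
from h import *
shifts([[.23,.03,.325],[.215,.03,.225]])
import cv2; from plant import snapshot
for c,a in(('scene',snapshot('scene')[60:280,140:360]),('top',snapshot('top')[150:350,160:360])): cv2.imwrite(f'pics/e_{c}.png',cv2.resize(a[:,:,::-1],(400,400),interpolation=cv2.INTER_CUBIC))
cv2.imwrite('pics/e.png',np.hstack([cv2.imread('pics/e_scene.png'),cv2.imread('pics/e_top.png')]))"
```

```text
clock: 6.57
tool_pos: [0.4695, -0.0827, 0.3217]
eef_rot: [-0.442, 0.553, -0.552, 0.441]
contact_force: [0.3, 0.2, -0.4]
opening: 0.004
t 6.57 tcp case [0.2302 0.0274 0.3217] F [ 0.3  0.2 -0.4] q [-0.07  0.39  0.21  1.89 -0.11  0.87 -0.03]
turn/180 [ 0.0007 -0.0002 -0.0002]
[[-0.0002 -0.0033  0.0026]
 [-0.0152  0.0968  0.0028]]
```

View pics/e.png

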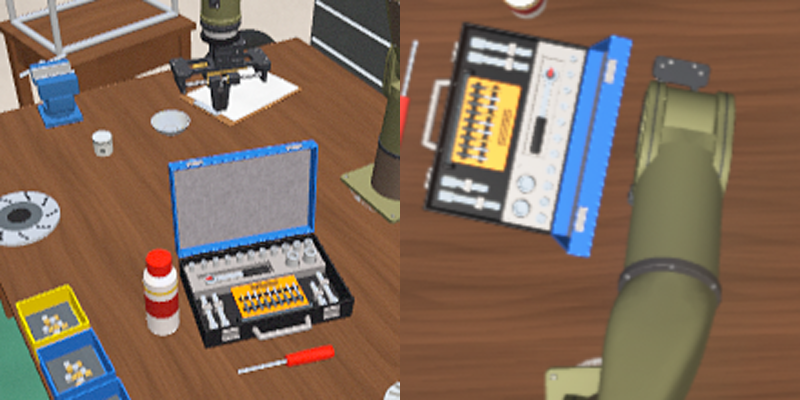

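```bash
python3 -m handwheel '[[[0,0.02,0.002,0,0,0],[-0.004,0.05,0.003,0,0,0],[-0.01,0.08,0.003,0,0,0],[-0.015,0.095,0.003,0,0,0],[-0.02,0.097,0.003,0,0,0],[-0.02,0.097,0.003,0,0,0],[-0.02,0.097,0.003,0,0,0]]]'
python3 -c "
from h import *
A=np.r_[np.arange(1.72,0,-.08),0,-.03]
T=[lidp(a,.03,r=.183) for a in A]
shifts([[t[0]+.009,.03,t[2]] for t in T])"
```

```text
clock: 7.25
tool_pos: [0.4779, -0.0643, 0.2264]
eef_rot: [0.441, -0.552, 0.553, -0.442]
contact_force: [-0.4, 0.8, 0.6]
opening: 0.008
t 7.25 tcp case [0.2104 0.0316 0.2264] F [-0.4  0.8  0.6] q [-0.07  0.53  0.17  2.01 -0.15  0.61 -0.02]
turn/180 [-0.0004  0.0001 -0.0001]
[[-0.0395 -0.0051 -0.0016]
 [-0.0538 -0.0091 -0.0016]
 [-0.0684 -0.0119 -0.0016]
 [-0.0831 -0.0135 -0.0016]
 [-0.0979 -0.014  -0.0015]
 [-0.1127 -0.0133 -0.0015]
 [-0.1274 -0.0114 -0.0015]
 [-0.1419 -0.0083 -0.0015]
 [-0.1562 -0.0041 -0.0015]
 [-0.17    0.0013 -0.0015]
 [-0.1834  0.0077 -0.0015]
 [-0.1962  0.0152 -0.0015]
 [-0.2083  0.0237 -0.0016]
 [-0.2198  0.0331 -0.0016]
 [-0.2304  0.0434 -0.0016]
 [-0.2402  0.0546 -0.0016]
 [-0.2491  0.0664 -0.0016]
 [-0.257   0.079  -0.0016]
 [-0.2639  0.0921 -0.0016]
 [-0.2697  0.1058 -0.0016]
 [-0.2744  0.1198 -0.0017]
 [-0.278   0.1342 -0.0017]
 [-0.2793  0.1415 -0.0017]
 [-0.2801  0.147  -0.0017]]
```

```bash
python3 -m handwheel '[[[-0.015,-0.002,-0.001,0,0,0],[-0.03,-0.004,-0.001,0,0,0],[-0.04,-0.005,-0.001,0,0,0],[-0.05,-0.008,-0.001,0,0,0],[-0.061,-0.011,-0.001,0,0,0],[-0.072,-0.013,-0.001,0,0,0],[-0.083,-0.0135,-0.001,0,0,0],[-0.098,-0.014,-0.001,0,0,0],[-0.113,-0.013,-0.001,0,0,0],[-0.127,-0.011,-0.001,0,0,0],[-0.142,-0.008,-0.001,0,0,0],[-0.156,-0.004,-0.001,0,0,0]]]'
python3 -c "
from h import *
A=np.r_[np.arange(1.08,0,-.08),0,-.03]
T=[lidp(a,.03,r=.183) for a in A]
shifts([[t[0]+.009,.03,t[2]] for t in T])
import cv2; from plant import snapshot
a=snapshot('scene')[100:280,180:360,::-1];cv2.imwrite('pics/f.png',cv2.resize(a,(500,500),interpolation=cv2.INTER_CUBIC))"
```

```text
clock: 8.25
tool_pos: [0.5116, 0.089, 0.2303]
eef_rot: [0.44, -0.552, 0.553, -0.442]
contact_force: [2.2, -2.0, 4.6]
opening: 0.005
t 8.25 tcp case [0.0535 0.0306 0.2303] F [ 2.2 -2.   4.6] q [-0.39  0.57  0.2   1.91 -0.18  0.68 -0.3 ]
turn/180 [-0.0005 -0.0003 -0.0004]
[[ 0.0007 -0.0002 -0.0006]
 [-0.0131  0.0052 -0.0007]
 [-0.0264  0.0116 -0.0007]
 [-0.0392  0.0191 -0.0007]
 [-0.0514  0.0276 -0.0007]
 [-0.0628  0.037  -0.0008]
 [-0.0735  0.0474 -0.0008]
 [-0.0833  0.0585 -0.0008]
 [-0.0922  0.0704 -0.0009]
 [-0.1001  0.0829 -0.0009]
 [-0.1069  0.0961 -0.0009]
 [-0.1127  0.1097 -0.0009]
 [-0.1174  0.1238 -0.001 ]
 [-0.1209  0.1382 -0.001 ]
 [-0.1223  0.1455 -0.001 ]
 [-0.1231  0.151  -0.001 ]]
```

View pics/f.png

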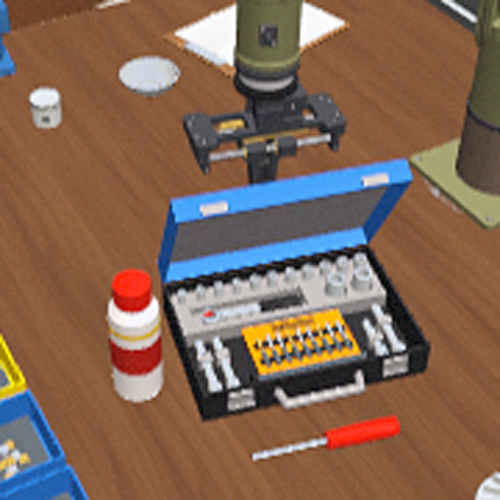

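The lid is at about 1.08 rad and being swung over, the rack is flat and the case hasn't shifted. I'll continue slower.

```bash
python3 -m handwheel '[[[-0.006,0.002,-0.001,0,0,0],[-0.013,0.005,-0.001,0,0,0],[-0.026,0.0115,-0.001,0,0,0],[-0.039,0.019,-0.001,0,0,0],[-0.051,0.0275,-0.001,0,0,0],[-0.063,0.037,-0.001,0,0,0],[-0.0735,0.0475,-0.001,0,0,0],[-0.083,0.0585,-0.001,0,0,0],[-0.092,0.07,-0.001,0,0,0],[-0.1,0.083,-0.001,0,0,0],[-0.105,0.092,-0.001,0,0,0]]]'
python3 -m handwheel '[[[-0.003,0.007,0,0,0,0],[-0.006,0.014,0,0,0,0],[-0.009,0.021,0,0,0,0],[-0.011,0.028,0,0,0,0],[-0.013,0.035,0,0,0,0],[-0.0145,0.041,0,0,0,0],[-0.0155,0.046,0,0,0,0],[-0.016,0.05,0,0,0,0],[-0.016,0.053,0,0,0,0],[-0.016,0.0545,0,0,0,0],[-0.016,0.0545,0,0,0,0]]]'
python3 -c "
from h import *
shifts([[t[0]+.009,.03,t[2]] for t in [lidp(a,.03,r=.183) for a in (.1,0,-.03)]])"
```

```text
clock: 9.22
tool_pos: [0.5325, 0.191, 0.1356]
eef_rot: [-0.442, 0.553, -0.552, 0.441]
contact_force: [0.7, 1.0, 2.7]
opening: 0.007
clock: 10.13
tool_pos: [0.5365, 0.2057, 0.0858]
eef_rot: [-0.441, 0.553, -0.552, 0.441]
contact_force: [-7.3, 0.2, 23.4]
opening: 0.002
t 10.13 tcp case [-0.0659  0.0292  0.0858] F [-7.3  0.2 23.4] q [-0.53  0.85  0.15  1.85 -0.26  0.46 -0.43]
turn/180 [-0.     -0.0006 -0.0005]
[[ 0.0008 -0.0173  0.0008]
 [-0.0031  0.0008  0.0008]
 [-0.0039  0.0063  0.0008]]
```

```bash
python3 -m handwheel '[[[0,-0.004,0,0,0,0],[0,-0.015,0,0,0,0],[0,-0.04,0,0,0,0],[0,-0.075,0,0,0,0],[0,-0.11,0,0,0,0],[0,-0.14,0,0,0,0],[0.03,-0.16,0,0,0,0],[0.065,-0.17,0,0,0,0],[0.1,-0.175,0,0,0,0],[0.12,-0.175,0,0,0,0],[0.12,-0.175,0,0,0,0]]]'
python3 -c "
from h import *
shifts([[0,0,.3]])
import cv2; from plant import snapshot
a=snapshot('scene'); 
for p in proj('scene',c2w(POSE,[[-.105,.155,.055],[-.105,-.155,.055],lidp(0,.155),lidp(0,-.155),[.105,.155,.085]])): cv2.circle(a,(int(round(p[0])),int(round(p[1]))),0,(0,255,0),-1)
cv2.imwrite('pics/g.png',cv2.resize(a[130:280,210:360,::-1],(600,600),interpolation=cv2.INTER_NEAREST))"
```

```text
clock: 11.05
tool_pos: [0.5093, 0.0818, 0.2594]
eef_rot: [0.439, -0.554, 0.556, -0.438]
contact_force: [-0.3, -0.9, -1.0]
opening: 0.006
t 11.05 tcp case [0.061  0.03   0.2594] F [-0.3 -0.9 -1. ] q [-0.4   0.53  0.24  1.88 -0.17  0.75 -0.3 ]
turn/180 [-0.0005 -0.0034  0.001 ]
[[-0.0606 -0.0408 -0.0306]]
```

View pics/g.png

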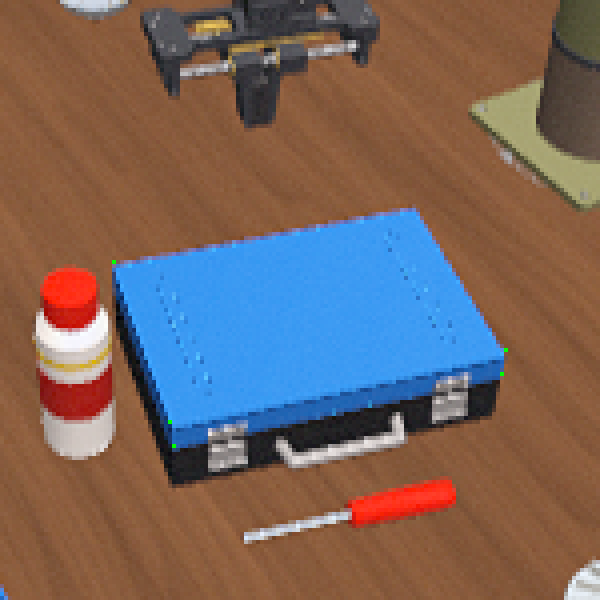

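The lid is shut: its corners sit on the predicted green marks. The case, can and screwdriver are unmoved and the arm is clear, so I'm handing in.

```bash
python3 -c "
from plant import job
print(job.finish_job())"
```

```text
the job is handed in; nothing more can be done
None
```

I pushed the rack flat into its bay with the closed fingertips, then swung the lid over from behind and pressed it shut at about 0.5–1 rad/s. I handed the job in at about 11 s; no verdict was reported.

- **Rack:** the fingertip stopped at 39 mm, the height given for the folded strip, with about 20 N pushing back. Later pictures, taken before the lid covered it, showed it still flat.
- **Lid:** the fingertip stopped at 86 mm (85 mm expected when shut) with about 23 N pushing back. In the last picture its corners matched the shut position I had projected from the starting case pose.
- **Surroundings:** the can and screwdriver looked unmoved in the last picture, and the case still matched its starting pose. The tools in the tray and the piston, pulley and dish I judged only by eye in the pictures; the tray was last in view before the lid closed.
- **Arm:** it ended about 17 cm above the shut lid, with about 1 N or less on the tool.

No check failed or disagreed. In the first look, the network's best "spray can" box in the scene view lay on the rack. I did not use it; I took the can's position from the pictures.

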